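Consolidate the strip trays and stack the emptied one

TASK

Two aluminium strip trays lie end to end in the dark cradle with the yellow end stops: one holds two strip holders, the other three. Slide the two strip holders along the channel into the three-holder tray, without lifting any holder out, so that all five lie flat and wholly inside that tray; then take the emptied tray and stack it squarely on top of the two empty trays on the stand at the side. Leave the full tray in its place in the cradle, keep the stack of empties where it is, and do not disturb the other things on the desk.

Things in the scene. Friction and masses are not known exactly. Their poses are not given: they have to be found in the camera images.
- cradle: fixed dark plate, 100 x 296 (y) x 6 mm, origin: centre of underside, on the desk. Trays lie on it end to end along y, centres 67 from its centre. Yellow stops 22 tall at both ends close the trays' outer ends, inner faces 134 from its centre. Nubs 8 tall flank the trays near their ends; none beside the middle 60 of a tray. Five holders pushed up to a stop end 9 on its side of the centre
- donor: tray to be emptied, in either half of the cradle; its two holders lie near its middle, with 35 mm or more of free floor behind them at its outer end, room for closed fingers. aluminium U-channel tray, 132 long (y) x 66 wide (x) x 24 tall mm, floor 4 thick, two long walls 4 thick (inner width 58), short ends open, 150 g. Origin: centre of underside
- receiver: tray to be filled, in the other half of the cradle, holding three holders with gaps between them. aluminium U-channel tray, 132 long (y) x 66 wide (x) x 24 tall mm, floor 4 thick, two long walls 4 thick (inner width 58), short ends open, 150 g. Origin: centre of underside
- stand: fixed dark plate, 100 x 160 (y) x 6 mm, with four small nubs, carrying two stacked empty trays, left or right of the cradle. Origin: centre of underside, on the desk
- empty_low: lower empty tray, loose, on the stand: aluminium U-channel tray, 132 long (y) x 66 wide (x) x 24 tall mm, floor 4 thick, two long walls 4 thick (inner width 58), short ends open, 150 g. Origin: centre of underside
- empty_top: upper empty tray, loose, on the lower one's wall tops, origin 30 above the desk; the emptied tray goes flat on its wall tops, with its origin 24 above this one's. aluminium U-channel tray, 132 long (y) x 66 wide (x) x 24 tall mm, floor 4 thick, two long walls 4 thick (inner width 58), short ends open, 150 g. Origin: centre of underside
- strip1: one of the two holders that start in the tray to be emptied; blue plastic strip holder with white paper face, 53 (x, across the tray) x 25 (y, along it) x 14 tall mm, corners bevelled 3, 30 g; lies flat on the tray floor and slides along it. Origin: centre of underside
- strip2: one of the two holders that start in the tray to be emptied; yellow plastic strip holder with white paper face, 53 (x, across the tray) x 25 (y, along it) x 14 tall mm, corners bevelled 3, 30 g; lies flat on the tray floor and slides along it. Origin: centre of underside
- strip3: one of the three holders that start in the tray to be filled; blue plastic strip holder with white paper face, 53 (x, across the tray) x 25 (y, along it) x 14 tall mm, corners bevelled 3, 30 g; lies flat on the tray floor and slides along it. Origin: centre of underside
- strip4: one of the three holders that start in the tray to be filled; yellow plastic strip holder with white paper face, 53 (x, across the tray) x 25 (y, along it) x 14 tall mm, corners bevelled 3, 30 g; lies flat on the tray floor and slides along it. Origin: centre of underside
- strip5: one of the three holders that start in the tray to be filled; blue plastic strip holder with white paper face, 53 (x, across the tray) x 25 (y, along it) x 14 tall mm, corners bevelled 3, 30 g; lies flat on the tray floor and slides along it. Origin: centre of underside
- stapler: a grey steel desk stapler, about 140 x 36 x 50 mm, loose; leave alone
- protractor: a flat orange plastic half-round protractor, about 150 x 85 x 4 mm, loose; leave alone
- sunglasses: folded tortoiseshell sunglasses standing on their rims, about 130 x 25 x 46 mm, loose; leave alone
- aircraft: a chrome airliner model on a black round stand, about 172 long, 160 wingspan, 137 tall mm, loose; leave alone
- mug: a blue mug, 80 across, 90 tall mm, loose; leave alone
Things that resemble listed ones, but are neither listed nor needed, are in the scene too. Leave any blue, orange or purple look-alike of the donor alone.

How it is judged:
By the outcome, as a careful person would: the job done as asked, in the order asked, and still so for the second after the job is handed in, with the robot touching nothing.
It also fails if it takes over 54 s, if anything falls off the work surface, if the arm or the gripper's body presses on something with over 40 N, if the wrist force passes 120 N, or if a joint passes its speed limit or range.

ROBOT

A 7-joint arm with a two-finger parallel gripper is mounted at the origin on the work surface. World frame = base frame: x ahead of the robot, y to its left, z up, the work surface at z = 0. Lengths are in m, angles in rad, forces in N, time in s.
With the tool pointing down it reaches from about 0.35 to 0.9 m from the base axis. Payload 7.2 kg.
Tool frame: the origin (TCP) lies midway between the tips of the shut fingers; the grasp point (between the pads) lies arm.tcp_to_grasp behind it (arm.tcp_to_grasp is the distance from the TCP to the grasp point, in m); z points along the fingers, y is the line along which they close (so a half turn about z gives the same grasp; the last joint's range is limited). The gripper opens to 88 mm and grips with 3 to 60 N. Pads are 20 mm wide; open, the fingers measure 115 mm over their backs; the gripper's body (75 mm by 178 mm) begins 61 mm behind the grasp point.
Start: joints at [1.086, 0.411, -0.013, 1.596, 0.006, 1.134, -0.082], TCP at [0.253, -0.572, 0.223] pointing down, gripper open.
Joint ranges: [-2.95, 2.95], [-0.29, 1.99], [-1.47, 1.44], [0.14, 2.54], [-1.03, 4.17], [0.13, 1.85], [-2.86, 2.86]. Speed limits (rad/s): [2.39, 2.39, 3.01, 3.01, 3.14, 3.14, 3.14].

INTERFACE

Orientations are given as a unit quaternion [x, y, z, w].
In Python, from bench import arm gives the robot as it stands.
- The arm moves only by the tool move_arm, never from a script. Its argument "plan" is a list of rows, each a list of 2 entries, a list of its own where there are three numbers: the shift along the tool's x, y, z in units of 60 mm (1.0 is 60 mm), then the turn, a rotation vector about the tool's x, y, z in units of 8 degrees (1.0 is 8 degrees). A call has 1 to 8 rows; each row shifts and turns the commanded pose from where the row before left it, along the tool's axes as they then stand; what a row does not reach is not made up. A row lasts 1/8 s, in which the tool goes at most 62.5 mm and 10.7 degrees, less where a joint would pass 70% of its speed; a pose out of reach is approached as far as the arm can. A call is refused whole if a number of a shift passes 1 or a number of a turn 1, either way. A call with a gripper value outside its range is refused whole. "fingers" is the closure, from 0 (fully open) to 1 (shut), set as the call begins (left out, the last holds). The fingers move at their own pace and stop on an object; "grip_force" is the grip in N (left out, the last holds). Time passes only in rows, so rows that do not move let the fingers close. It gives the time, the measured TCP pose, the force, the opening and the grip force at its end, in the units of the state.
- arm.state(): the state, without advancing time (a new reading comes with each control period).
- arm.get_image(name): name is "scene" or "top" or "wrist"; returns a dict with "frame" (480x640x3 uint8, red, green, blue), "fx", "fy", "cx", "cy" (pixels), "R" (3x3) and "t" (3): a world point X has camera coordinates R X + t; the wrist camera has in their place "T_tool_cam" (4x4, takes a point from camera to tool coordinates, whose origin is the TCP and whose axes are the flange's). Camera axes: x right, y down, z forward; pixel columns grow to the right and rows downward; lengths in m; the calibration is good to about 2 mm. A picture is of the moment at which its call begins: read the wrist's pose just before it. There is no depth.
- arm.close_job(): hands the job in; it is judged then, once.
The state is a dict: "time_s": time; "joints": joint angles; "joint_velocities": joint speeds; "tau": joint torques, N m; "tcp_pos": TCP position; "ee_rot": TCP orientation; "contact_force": force on the tool from outside, world axes, zero at the start; "torque": the same for the moment, N m; "grip_width": finger opening in m; "finger_force": force on a finger pad.
Only numpy, scipy, OpenCV 4.12 (cv2) and the standard library are available. Lean on these libraries where they do the work, as an engineer would, in place of code of your own. Each camera call takes 0.05 s, during which the arm holds its last target. There are 200 camera calls.

## Working session

There is one attempt and no reset: what is moved stays moved. The work goes in short steps, Python scripts to look and compute and a tool call to move; the robot and the scene stay as the last step left them, time stands still between calls to the robot, and variables do not carry over. Pictures are saved under pics/ and viewed, at most 10 in all, crops included, and the job is handed in when it is done.

Besides the shell and the picture viewer there is one more tool, called after "Call:" as name([rows], argument=value, ...), one row to a line, values as JSON. move_arm: Moves the arm, as the interface text tells. Its arguments: {"type":"object","properties":{"plan":{"type":"array","items":{"type":"array"}},"fingers":{"type":"number"},"grip_force":{"type":"number"}},"required":["plan"]}

```bash
mkdir -p pics; ls; python3 - <<'E'
from bench import arm
import cv2,pickle
d={}
for n in ("top","scene"):
    im=arm.get_image(n); d[n]=im
    cv2.imwrite(f"pics/{n}0.png",im["frame"][:,:,::-1])
pickle.dump(d,open("cam.pkl","wb"))
s=arm.state();print({k:s[k] for k in("time_s","tcp_pos","ee_rot","grip_width","joints")},arm.tcp_to_grasp)
for n in d: print(n,d[n]["fx"],d[n]["cx"],d[n]["cy"],d[n]["R"],d[n]["t"])
E
```

```text
pics
{'time_s': 0.1, 'tcp_pos': array([ 0.25277776, -0.57112457,  0.22190936]), 'ee_rot': array([ 9.78364738e-01,  2.06886303e-01, -2.07859156e-04, -6.73718505e-04]), 'grip_width': 0.08779854272433386, 'joints': array([ 1.08582543,  0.41181826, -0.01269186,  1.5969236 ,  0.00562294,
        1.13429643, -0.08220339])} 0.0187
top 545.2158644371261 316.86412547080215 233.9324312286273 [[ 0.0282755  -0.99931497  0.02387646]
 [-0.99474301 -0.03048192 -0.09776091]
 [ 0.09842175 -0.02098671 -0.99492347]] [0.02842682 0.52438927 1.11432899]
scene 444.1470254020982 317.61154825267124 243.47231971258253 [[ 0.6336193   0.77351589 -0.01413305]
 [ 0.48319244 -0.409938   -0.77361224]
 [-0.60419504  0.48334666 -0.63350166]] [-0.38067357 -0.1761829   1.28708542]
```

View pics/top0.png

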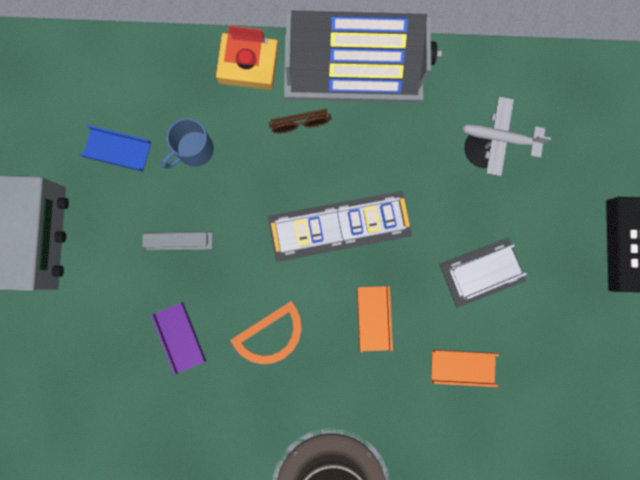

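View pics/scene0.png

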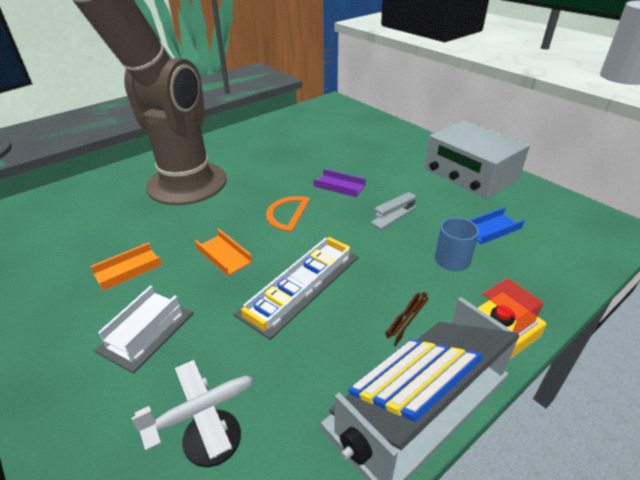

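The top view shows the cradle around (340,226), with the donor (two holders) in its left (+y) half and the receiver on the right. The stand with two empties is at about (484,272). I'll enlarge both.

```bash
python3 - <<'E'
import cv2
im=cv2.imread("pics/top0.png")
a=cv2.resize(im[185:310,262:422],None,fx=5,fy=5,interpolation=cv2.INTER_CUBIC)[:400]
b=cv2.resize(im[235:310,435:530],None,fx=4,fy=4,interpolation=cv2.INTER_CUBIC)
import numpy as np
b=cv2.resize(im[232:310,432:532],None,fx=5,fy=5,interpolation=cv2.INTER_CUBIC)
cv2.imwrite("pics/a.png",a);cv2.imwrite("pics/b.png",b)
E
```

```text
(no output)
```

View pics/a.png

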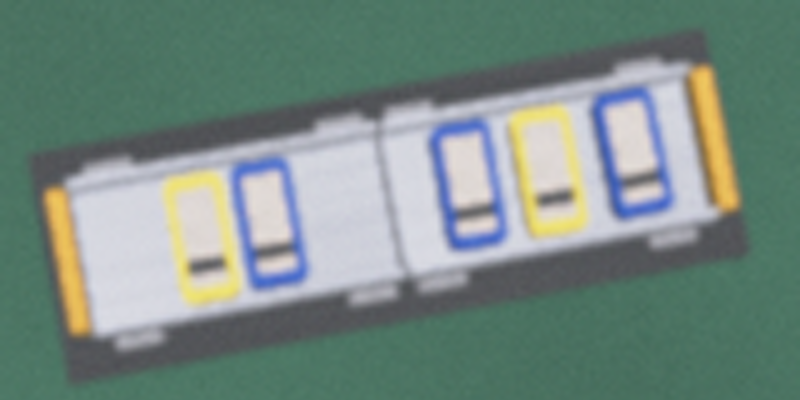

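View pics/b.png

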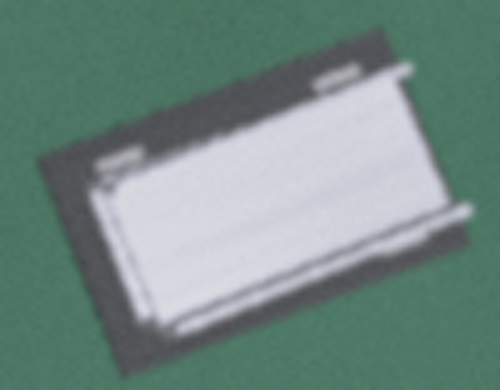

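```bash
cat >h.py <<'E'
import numpy as np,pickle
from scipy.spatial.transform import Rotation as Ro
def bp(im,uv,z):
    uv=np.atleast_2d(uv).astype(float); z=np.broadcast_to(z,len(uv))
    R,t=np.array(im["R"]),np.array(im["t"])
    c=-R.T@t
    d=np.c_[(uv[:,0]-im["cx"])/im["fx"],(uv[:,1]-im["cy"])/im["fy"],np.ones(len(uv))]@R
    return c+d*((z-c[2])/d[:,2])[:,None]
def wcam(im,pos,q):
    T=np.eye(4);T[:3,:3]=Ro.from_quat(q).as_matrix();T[:3,3]=pos
    M=np.linalg.inv(T@im["T_tool_cam"]); return dict(im,R=M[:3,:3],t=M[:3,3])
def fit(P,Q):  # local P -> world Q 2d
    P,Q=np.array(P,float)[:,:2],np.array(Q)[:,:2]
    p,q=P.mean(0),Q.mean(0); A=P-p;B=Q-q
    a=np.arctan2((A[:,0]*B[:,1]-A[:,1]*B[:,0]).sum(),(A*B).sum())
    R=np.array([[np.cos(a),-np.sin(a)],[np.sin(a),np.cos(a)]])
    return q-R@p,np.degrees(a),np.round((A@R.T-B)*1e3,1)
E
python3 - <<'E'
from h import *
im=pickle.load(open("cam.pkl","rb"))["top"]
f=lambda p,o:(np.array(p)+.5)/5-.5+o
a=bp(im,f([(30,155),(705,30),(748,252),(70,383)],(262,185)),.006)
print(fit([(.05,.148),(.05,-.148),(-.05,-.148),(-.05,.148)],a))
b=bp(im,f([(38,158),(385,28),(468,243),(125,377)],(432,232)),.006)
print(fit([(.05,.08),(.05,-.08),(-.05,-.08),(-.05,.08)],b))
E
```

```text
(array([ 0.544894  , -0.00446899]), np.float64(12.455684380717313), array([[ 0.6,  1.4],
       [ 1.1,  0.1],
       [-1.1, -1.8],
       [-0.6,  0.3]]))
(array([ 0.4551931 , -0.31109375]), np.float64(22.059217178183648), array([[ 0.8,  0.2],
       [ 0.8,  1.1],
       [-1. , -1.5],
       [-0.5,  0.2]]))
```

```bash
cat >>h.py <<'E'
C=np.array([0.5449,-0.0045]);CA=12.46
def loc(x,y,c=C,a=CA):
    a=np.radians(a);return c+np.array([x*np.cos(a)-y*np.sin(a),x*np.sin(a)+y*np.cos(a)])
def down(yaw): # tool y at world angle yaw deg, z down
    a=np.radians(yaw);y=np.array([np.cos(a),np.sin(a),0]);z=np.array([0,0,-1.]);return Ro.from_matrix(np.c_[np.cross(y,z),y,z])
def plan(pos,yaw,s=None,vmax=.055,n=0):
    from bench import arm
    s=s or arm.state();p=np.array(s["tcp_pos"]);r=Ro.from_quat(s["ee_rot"])
    rv=(r.inv()*down(yaw)).as_rotvec(degrees=True);d=np.array(pos)-p
    n=max(n,int(np.ceil(max(np.linalg.norm(d)/vmax,abs(rv).max()/7.9,1))))
    out=[]
    for i in range(n):
        ri=r*Ro.from_rotvec(rv*i/n,degrees=True)
        out.append([[round(float(v),3) for v in ri.inv().apply(d/n)/.06],[round(float(v),3) for v in rv/n/8]])
    print(n,"rows");[print(o,end=",") for o in out];print()
def yaw(q): 
    y=Ro.from_quat(q).as_matrix();return np.degrees(np.arctan2(y[1,1],y[0,1])),y[:,2]
E
python3 -c "
from h import *
plan([*loc(-.03,.067),.25],CA)"
```

```text
13 rows
[[0.616, -0.605, -0.035], [-0.001, -0.0, -0.756]],[[0.676, -0.536, -0.035], [-0.001, -0.0, -0.756]],[[0.729, -0.462, -0.035], [-0.001, -0.0, -0.756]],[[0.773, -0.383, -0.036], [-0.001, -0.0, -0.756]],[[0.809, -0.299, -0.036], [-0.001, -0.0, -0.756]],[[0.836, -0.212, -0.036], [-0.001, -0.0, -0.756]],[[0.854, -0.123, -0.036], [-0.001, -0.0, -0.756]],[[0.862, -0.032, -0.036], [-0.001, -0.0, -0.756]],[[0.861, 0.059, -0.036], [-0.001, -0.0, -0.756]],[[0.85, 0.149, -0.036], [-0.001, -0.0, -0.756]],[[0.83, 0.238, -0.036], [-0.001, -0.0, -0.756]],[[0.8, 0.324, -0.036], [-0.001, -0.0, -0.756]],[[0.761, 0.406, -0.036], [-0.001, -0.0, -0.756]],
```

Call:
move_arm([
  [[0.62,-0.6,-0.04],[0,0,-0.76]],
  [[0.68,-0.54,-0.04],[0,0,-0.76]],
  [[0.73,-0.46,-0.04],[0,0,-0.76]],
  [[0.77,-0.38,-0.04],[0,0,-0.76]],
  [[0.81,-0.3,-0.04],[0,0,-0.76]],
  [[0.84,-0.21,-0.04],[0,0,-0.76]],
  [[0.85,-0.12,-0.04],[0,0,-0.76]],
  [[0.86,-0.03,-0.04],[0,0,-0.76]],
], fingers=1)

```text
time_s: 1.1
tcp_pos: [0.4061, -0.1851, 0.2418]
ee_rot: [0.805, 0.593, -0.0, 0.0]
contact_force: [0.9, -0.1, 0.8]
grip_width: 0.0115
finger_force: 0.0
```

Call:
move_arm([
  [[0.86,0.06,-0.04],[0,0,-0.76]],
  [[0.85,0.15,-0.04],[0,0,-0.76]],
  [[0.83,0.24,-0.04],[0,0,-0.76]],
  [[0.8,0.32,-0.04],[0,0,-0.76]],
  [[0.76,0.41,-0.04],[0,0,-0.76]],
  [[0,0,0],[0,0,0]],
  [[0,0,0],[0,0,0]],
])

```text
time_s: 1.98
tcp_pos: [0.4998, 0.0538, 0.2533]
ee_rot: [0.623, 0.782, -0.001, -0.0]
contact_force: [0.2, -0.4, -0.2]
grip_width: 0.0007
finger_force: 0.0
```

```bash
python3 - <<'E'
from h import *
from bench import arm
import cv2
s=arm.state();im=arm.get_image("wrist")
print(s["tcp_pos"],yaw(s["ee_rot"]),s["joints"])
pickle.dump((s,im),open("w1.pkl","wb"))
cv2.imwrite("pics/w1.png",im["frame"][:,:,::-1])
w=wcam(im,s["tcp_pos"],s["ee_rot"])
# project cradle corners for check
for x,y,z in [(.05,.148,.006),(-.05,.148,.006),(-.033,.134,.03),(.033,.134,.03),(.033,0,.03),(-.033,0,.03),(.029,.134,.01)]:
    X=w["R"]@np.r_[loc(x,y),z]+w["t"];print((x,y,z),w["fx"]*X[0]/X[2]+w["cx"],w["fy"]*X[1]/X[2]+w["cy"])
E
```

```text
[0.49980191 0.05378237 0.25331148] (np.float64(12.887320396497362), array([-1.21145177e-03, -5.24376904e-04, -9.99999129e-01])) [ 0.33920083  0.23634581 -0.63855277  1.81208287  0.15407818  1.14430664
 -0.12533341]
(0.05, 0.148, 0.006) 399.55685025714826 135.67279210943798
(-0.05, 0.148, 0.006) 301.66174604744 135.08728459041984
(-0.033, 0.134, 0.03) 318.2534141114104 149.31925357331636
(0.033, 0.134, 0.03) 386.31567767811003 149.72523502089726
(0.033, 0, 0.03) 380.0515911925353 280.69905206182426
(-0.033, 0, 0.03) 317.4377294306032 280.3349236496729
(0.029, 0.134, 0.01) 378.9952691307286 149.67538826928813
```

View pics/w1.png

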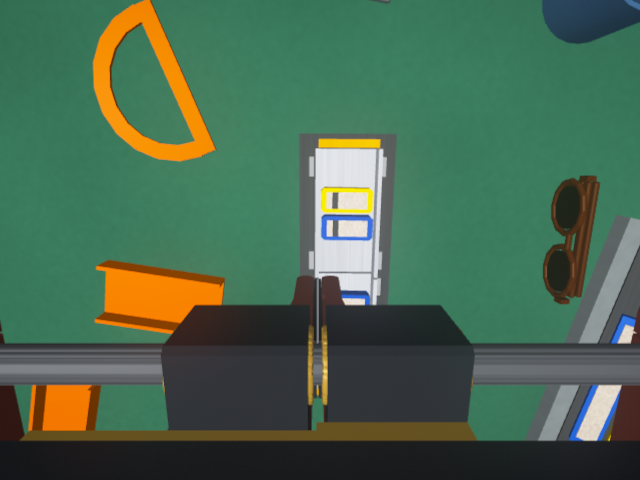

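The wrist view agrees with the cradle pose to about 1–2 px. Plate corners are at (301,134) and (397,134), and the yellow holder's outer edge is at row 188, so about 40 mm is free behind it. Going down at local y = 0.116.

```bash
python3 -c "
from h import *
from bench import arm
plan([*loc(-.0005,.116),.06],CA)
s=dict(arm.state());s['tcp_pos']=np.array([*loc(-.0005,.116),.06]);s['ee_rot']=down(CA).as_quat()
plan([*loc(-.0005,.116),.015],CA,s,.02)
"
```

```text
4 rows
[[0.208, 0.132, 0.806], [-0.002, 0.001, 0.011]],[[0.208, 0.131, 0.806], [-0.002, 0.001, 0.011]],[[0.208, 0.131, 0.806], [-0.002, 0.001, 0.011]],[[0.208, 0.13, 0.806], [-0.002, 0.001, 0.011]],
3 rows
[[0.0, 0.0, 0.25], [0.0, 0.0, 0.0]],[[0.0, 0.0, 0.25], [0.0, 0.0, 0.0]],[[0.0, 0.0, 0.25], [0.0, 0.0, 0.0]],
```

Call:
move_arm([
  [[0.21,0.13,0.81],[0,0,0.01]],
  [[0.21,0.13,0.81],[0,0,0.01]],
  [[0.21,0.13,0.81],[0,0,0.01]],
  [[0.21,0.13,0.81],[0,0,0.01]],
  [[0,0,0],[0,0,0]],
  [[0,0,0],[0,0,0]],
])

```text
time_s: 2.78
tcp_pos: [0.5201, 0.1094, 0.0607]
ee_rot: [0.626, 0.78, 0.0, 0.001]
contact_force: [-0.3, 0.3, 0.4]
grip_width: 0.0006
finger_force: 0.0
```

```bash
python3 -c "
from h import *
from bench import arm
s=arm.state();print(s['tcp_pos'],yaw(s['ee_rot']))
plan([*loc(-.0005,.116),.015],CA,None,.015)
"
```

```text
[0.52008795 0.10937826 0.06071987] (np.float64(12.51951792960943), array([ 9.73444177e-04, -4.47572866e-04, -9.99999426e-01]))
4 rows
[[-0.002, -0.004, 0.19], [0.002, 0.001, 0.002]],[[-0.002, -0.004, 0.19], [0.002, 0.001, 0.002]],[[-0.002, -0.004, 0.19], [0.002, 0.001, 0.002]],[[-0.002, -0.004, 0.19], [0.002, 0.001, 0.002]],
```

Lower, then push along tool −x: 115 mm in total, the first 80 mm now.

Call:
move_arm([
  [[0,0,0.19],[0,0,0]],
  [[0,0,0.19],[0,0,0]],
  [[0,0,0.19],[0,0,0]],
  [[0,0,0.19],[0,0,0]],
  [[0,0,0],[0,0,0]],
  [[0,0,0],[0,0,0]],
])

```text
time_s: 3.52
tcp_pos: [0.5195, 0.1106, 0.0138]
ee_rot: [0.625, 0.781, 0.0, -0.0]
contact_force: [-0.1, -0.2, 0.1]
grip_width: 0.0007
finger_force: 0.0
```

Call:
move_arm([
  [[-0.1,0,0],[0,0,0]],
  [[-0.15,0,0],[0,0,0]],
  [[-0.15,0,0],[0,0,0]],
  [[-0.15,0,0],[0,0,0]],
  [[-0.15,0,0],[0,0,0]],
  [[-0.15,0,0],[0,0,0]],
  [[-0.15,0,0],[0,0,0]],
  [[-0.15,0,0],[0,0,0]],
])

```text
time_s: 4.53
tcp_pos: [0.5347, 0.0425, 0.0138]
ee_rot: [0.625, 0.78, 0.0, -0.0]
contact_force: [-0.0, 0.8, 0.8]
grip_width: 0.0006
finger_force: 0.5
```

```bash
python3 - <<'E'
from h import *
from bench import arm
s=arm.state();d=s["tcp_pos"][:2]-C;a=np.radians(CA)
print(s['tcp_pos'],yaw(s['ee_rot']),d@[np.cos(a),np.sin(a)],d@[-np.sin(a),np.cos(a)],s["contact_force"])
E
```

```text
[0.53466006 0.04251005 0.01384043] (np.float64(12.601333658506682), array([-9.63849333e-06,  1.06144852e-05, -1.00000000e+00])) 0.00014404065100001237 0.04811216684566439 [-0.02218632  0.75169818  0.78767246]
```

Call:
move_arm([
  [[-0.12,0,0],[0,0,0]],
  [[-0.12,0,0],[0,0,0]],
  [[-0.12,0,0],[0,0,0]],
  [[-0.1,0,0],[0,0,0]],
  [[-0.08,0,0],[0,0,0]],
  [[-0.06,0,0],[0,0,0]],
  [[0,0,0],[0,0,0]],
])

```text
time_s: 5.4
tcp_pos: [0.5424, 0.0075, 0.0138]
ee_rot: [0.625, 0.78, -0.0, 0.0]
contact_force: [0.2, 0.1, 0.2]
grip_width: 0.0003
finger_force: 0.0
```

```bash
cat >st.py <<'E'
from h import *
from bench import arm
s=arm.state();d=s["tcp_pos"][:2]-C;a=np.radians(CA)
print(s['tcp_pos'],yaw(s['ee_rot']),d@[np.cos(a),np.sin(a)],d@[-np.sin(a),np.cos(a)],s["contact_force"],s["grip_width"])
E
python3 st.py
```

```text
[0.54239941 0.00747735 0.01381513] (np.float64(12.57364446593875), array([-6.56583250e-05, -3.74744518e-04, -9.99999928e-01])) 0.0001425182526532307 0.012234769491292645 [0.17994303 0.07211302 0.24240502] 0.0003042044602659795
```

Call:
move_arm([
  [[-0.05,0,0],[0,0,0]],
  [[-0.05,0,0],[0,0,0]],
  [[-0.04,0,0],[0,0,0]],
  [[-0.03,0,0],[0,0,0]],
  [[0,0,0],[0,0,0]],
])

```text
time_s: 6.02
tcp_pos: [0.5446, -0.0017, 0.0139]
ee_rot: [0.625, 0.78, 0.0, -0.0]
contact_force: [-1.3, 2.2, 0.2]
grip_width: 0.0004
finger_force: 1.1
```

```bash
python3 st.py
```

```text
[ 0.54464411 -0.00170814  0.0138736 ] (np.float64(12.611263315549518), array([ 1.17890117e-04,  3.75656673e-04, -9.99999922e-01])) 0.0003525047235903198 0.002781308371841787 [-1.34406766  2.20523091  0.19979257] 0.00043721525995755767
```

Call:
move_arm([
  [[-0.02,0,0],[0,0,0]],
  [[-0.02,0,0],[0,0,0]],
  [[0,0,0],[0,0,0]],
])

```text
time_s: 6.4
tcp_pos: [0.5446, -0.0018, 0.0138]
ee_rot: [0.625, 0.781, 0.001, -0.001]
contact_force: [-2.9, 7.2, 0.5]
grip_width: 0.0004
finger_force: 4.1
```

```bash
python3 st.py
```

```text
[ 0.54463232 -0.00183362  0.01384265] (np.float64(12.706042259223942), array([-5.33408916e-04,  2.56315855e-03, -9.99996573e-01])) 0.0003139185958456307 0.002661331422116143 [-2.94809743  7.16984633  0.50287731] 0.0004415070668153429
```

Call:
move_arm([
  [[0.15,0,0],[0,0,0]],
  [[0.15,0,0],[0,0,0]],
  [[0,0,-0.8],[0,0,0]],
  [[0,0,-0.9],[0,0,0]],
  [[-0.7,0,-0.7],[0,0,0]],
  [[-0.9,0,-0.4],[0,0,0]],
  [[-0.9,0,0],[0,0,0]],
  [[0,0,0],[0,0,0]],
], fingers=0)

```text
time_s: 7.4
tcp_pos: [0.5739, -0.139, 0.1816]
ee_rot: [0.628, 0.778, -0.001, 0.001]
contact_force: [0.5, 0.5, -0.6]
grip_width: 0.0768
finger_force: 0.0
```

```bash
python3 st.py; python3 - <<'E'
from h import *
from bench import arm
import cv2
s=arm.state();im=arm.get_image("wrist")
pickle.dump((s,im),open("w2.pkl","wb"))
cv2.imwrite("pics/w2.png",im["frame"][:,:,::-1])
w=wcam(im,s["tcp_pos"],s["ee_rot"])
for x,y,z in [(.05,.148,.006),(-.05,.148,.006),(.033,0,.03),(-.033,0,.03),(.025,-.009,.024),(-.025,-.009,.024)]:
    X=w["R"]@np.r_[loc(x,y),z]+w["t"];print((x,y,z),w["fx"]*X[0]/X[2]+w["cx"],w["fy"]*X[1]/X[2]+w["cy"])
E
```

```text
[ 0.57386131 -0.13896689  0.18163894] (np.float64(12.145373701810193), array([-7.60769620e-05, -2.75908159e-03, -9.99996191e-01])) -0.0007331198407899558 -0.13754840953074737 [ 0.45194694  0.46670527 -0.61096036] 0.0768409117902837
(0.05, 0.148, 0.006) 388.66807559993595 -168.7171899233154
(-0.05, 0.148, 0.006) 247.78444162674256 -167.43503703658268
(0.033, 0, 0.03) 363.97749687948857 51.15962891001561
(-0.033, 0, 0.03) 275.1870154455468 51.86193306351882
(0.025, -0.009, 0.024) 352.3155580237265 66.03975695815876
(-0.025, -0.009, 0.024) 286.88682052462497 66.55203011613105
```

View pics/w2.png

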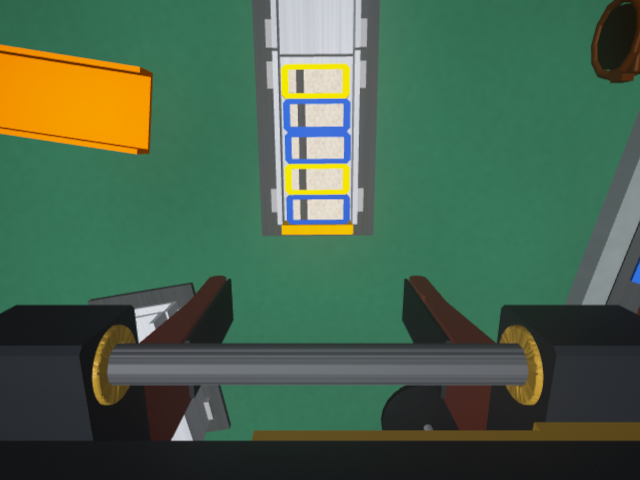

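The wrist view shows all five holders closed up inside the receiver: the yellow stop is at (317,230), the last holder's edge at row 65 and the tray seam at row 56. Next I'll grasp the donor.

```bash
python3 -c "
from h import *
from bench import arm
plan([*loc(-.0005,.067),.08],CA)
"
```

```text
5 rows
[[0.67, -0.002, 0.338], [-0.001, 0.001, -0.003]],[[0.67, -0.002, 0.338], [-0.001, 0.001, -0.003]],[[0.67, -0.002, 0.338], [-0.001, 0.001, -0.003]],[[0.67, -0.001, 0.338], [-0.001, 0.001, -0.003]],[[0.67, -0.001, 0.338], [-0.001, 0.001, -0.003]],
```

Call:
move_arm([
  [[0.67,0,0.34],[0,0,0]],
  [[0.67,0,0.34],[0,0,0]],
  [[0.67,0,0.34],[0,0,0]],
  [[0.67,0,0.34],[0,0,0]],
  [[0.67,0,0.34],[0,0,0]],
  [[0,0,0],[0,0,0]],
  [[0,0,0],[0,0,0]],
], fingers=0)

```text
time_s: 8.32
tcp_pos: [0.5298, 0.0636, 0.08]
ee_rot: [0.625, 0.781, -0.0, 0.0]
contact_force: [0.1, -0.0, -0.2]
grip_width: 0.0878
finger_force: 0.0
```

```bash
python3 st.py; python3 -c "
from h import *
plan([*loc(-.0005,.067),.012],CA,None,.017)
"
```

```text
[0.52979634 0.0636294  0.07996484] (np.float64(12.702121704423446), array([-1.80842493e-04, -3.83997287e-04, -9.99999910e-01])) -4.8456822735505264e-05 0.06978346941935681 [ 0.08126316 -0.03785823 -0.20079241] 0.08780217538828514
5 rows
[[-0.009, -0.001, 0.227], [-0.0, 0.0, 0.006]],[[-0.009, -0.001, 0.227], [-0.0, 0.0, 0.006]],[[-0.009, -0.001, 0.227], [-0.0, 0.0, 0.006]],[[-0.009, -0.001, 0.227], [-0.0, 0.0, 0.006]],[[-0.009, -0.002, 0.227], [-0.0, 0.0, 0.006]],
```

Call:
move_arm([
  [[-0.01,0,0.23],[0,0,0]],
  [[-0.01,0,0.23],[0,0,0]],
  [[-0.01,0,0.23],[0,0,0]],
  [[-0.01,0,0.23],[0,0,0]],
  [[-0.01,0,0.2],[0,0,0]],
  [[0,0,0],[0,0,0]],
  [[0,0,0],[0,0,0]],
])

```text
time_s: 9.2
tcp_pos: [0.5309, 0.0603, 0.0128]
ee_rot: [0.625, 0.781, 0.0, 0.0]
contact_force: [-0.8, -0.3, 0.3]
grip_width: 0.088
finger_force: 0.0
```

Call:
move_arm([
  [[0,0,0],[0,0,0]],
  [[0,0,0],[0,0,0]],
  [[0,0,0],[0,0,0]],
  [[0,0,0],[0,0,0]],
  [[0,0,0],[0,0,0]],
], fingers=1, grip_force=20)

```text
time_s: 9.82
tcp_pos: [0.5307, 0.06, 0.0129]
ee_rot: [0.625, 0.78, -0.0, 0.0]
contact_force: [-1.3, -0.6, 5.0]
grip_width: 0.0657
finger_force: 20.0
```

```bash
python3 st.py
```

```text
[0.53074106 0.0600014  0.01292397] (np.float64(12.595551890105728), array([ 1.24840181e-04, -2.73417181e-04, -9.99999955e-01])) 9.12413975028923e-05 0.06603709209116965 [-1.31181644 -0.6009986   5.01471029] 0.06567213921634037
```

Gripped at 65.7 mm, which matches the 66 mm tray. Lift and carry to a spot where both the held tray and the stack can be seen.

```bash
python3 -c "
from h import *
from bench import arm
s=dict(arm.state());s['tcp_pos']=s['tcp_pos']+[0,0,.237]
S=np.array([.4552,-.3111])
plan([*loc(0,-.19,S,22.06),.25],22.06,s,.045)
"
```

```text
13 rows
[[-0.683, -0.158, 0.0], [0.0, 0.0, -0.091]],[[-0.681, -0.167, 0.0], [0.0, 0.0, -0.091]],[[-0.679, -0.176, 0.0], [0.0, 0.0, -0.091]],[[-0.677, -0.184, 0.0], [0.0, 0.0, -0.091]],[[-0.675, -0.193, 0.0], [0.0, 0.0, -0.091]],[[-0.672, -0.201, 0.0], [0.0, 0.0, -0.091]],[[-0.669, -0.21, 0.0], [0.0, 0.0, -0.091]],[[-0.667, -0.218, -0.0], [0.0, 0.0, -0.091]],[[-0.664, -0.227, -0.0], [0.0, 0.0, -0.091]],[[-0.661, -0.235, -0.0], [0.0, 0.0, -0.091]],[[-0.658, -0.244, -0.0], [0.0, 0.0, -0.091]],[[-0.655, -0.252, -0.0], [0.0, 0.0, -0.091]],[[-0.652, -0.26, -0.0], [0.0, 0.0, -0.091]],
```

Call:
move_arm([
  [[0,0,-0.15],[0,0,0]],
  [[0,0,-0.3],[0,0,0]],
  [[0,0,-0.5],[0,0,0]],
  [[0,0,-0.7],[0,0,0]],
  [[0,0,-0.7],[0,0,0]],
  [[0,0,-0.7],[0,0,0]],
  [[0,0,-0.6],[0,0,0]],
  [[0,0,-0.3],[0,0,0]],
])

```text
time_s: 10.82
tcp_pos: [0.5312, 0.0604, 0.2525]
ee_rot: [0.625, 0.781, 0.001, 0.001]
contact_force: [-0.3, 0.8, -1.4]
grip_width: 0.0657
finger_force: 20.0
```

Call:
move_arm([
  [[-0.35,-0.08,0],[0,0,-0.09]],
  [[-0.68,-0.17,0],[0,0,-0.09]],
  [[-0.68,-0.17,0],[0,0,-0.09]],
  [[-0.68,-0.18,0],[0,0,-0.09]],
  [[-0.68,-0.19,0],[0,0,-0.09]],
  [[-0.67,-0.2,0],[0,0,-0.09]],
  [[-0.67,-0.21,0],[0,0,-0.09]],
  [[-0.67,-0.22,0],[0,0,-0.09]],
])

```text
time_s: 11.82
tcp_pos: [0.5283, -0.2577, 0.2493]
ee_rot: [0.585, 0.811, -0.0, -0.001]
contact_force: [0.2, -0.2, -1.1]
grip_width: 0.0658
finger_force: 20.0
```

Call:
move_arm([
  [[-0.66,-0.23,0],[0,0,-0.09]],
  [[-0.66,-0.23,0],[0,0,-0.09]],
  [[-0.66,-0.24,0],[0,0,-0.09]],
  [[-0.66,-0.25,0],[0,0,-0.09]],
  [[-0.65,-0.26,0],[0,0,-0.09]],
  [[-0.3,-0.12,0],[0,0,0]],
  [[0,0,0],[0,0,0]],
  [[0,0,0],[0,0,0]],
])

```text
time_s: 12.82
tcp_pos: [0.5279, -0.4846, 0.2493]
ee_rot: [0.559, 0.829, 0.001, -0.0]
contact_force: [-0.1, -1.0, -1.0]
grip_width: 0.0661
finger_force: 20.0
```

```bash
python3 st.py; python3 - <<'E'
from h import *
from bench import arm
import cv2
s=arm.state();im=arm.get_image("wrist")
pickle.dump((s,im),open("w3.pkl","wb"))
cv2.imwrite("pics/w3.png",im["frame"][:,:,::-1])
w=wcam(im,s["tcp_pos"],s["ee_rot"]);S=np.array([.4552,-.3111])
for x,y,z in [(.05,.08,.006),(-.05,.08,.006),(-.033,-.066,.054),(.033,-.066,.054),(.033,.066,.054),(-.033,.066,.054)]:
    X=w["R"]@np.r_[loc(x,y,S,22.06),z]+w["t"];print((x,y,z),w["fx"]*X[0]/X[2]+w["cx"],w["fy"]*X[1]/X[2]+w["cy"])
E
```

```text
[ 0.52791915 -0.48462684  0.24931083] (np.float64(22.044585127961284), array([-1.86335137e-04,  1.45641026e-03, -9.99998922e-01])) -0.12017209146097613 -0.46515459601629244 [-0.12213597 -1.01738381 -0.98214405] 0.06612126514144327
(0.05, 0.08, 0.006) 371.62972558347485 -81.15681555295765
(-0.05, 0.08, 0.006) 259.9235094411238 -80.9434444926045
(-0.033, -0.066, 0.054) 277.9495454057036 84.86494628472747
(0.033, -0.066, 0.054) 354.2268677699235 84.71446084469852
(0.033, 0.066, 0.054) 357.8005872140825 -95.89836322519716
(-0.033, 0.066, 0.054) 273.4752755625527 -95.73776398492174
```

View pics/w3.png

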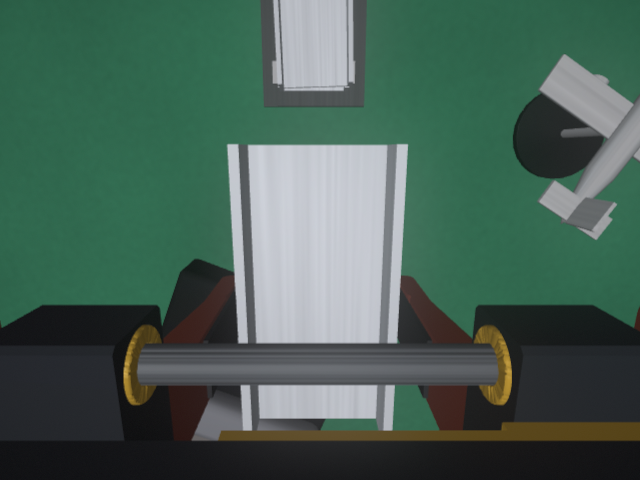

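The held tray is square in the jaws, with its front end at row 145 across columns 228–407. The stack's near end is at row about 88. I'll go up and slightly forward to see the whole stack.

Call:
move_arm([
  [[0.2,0,-0.4],[0,0,0]],
  [[0.2,0,-0.5],[0,0,0]],
  [[0.05,0,-0.2],[0,0,0]],
  [[0,0,0],[0,0,0]],
  [[0,0,0],[0,0,0]],
  [[0,0,0],[0,0,0]],
])

```text
time_s: 13.62
tcp_pos: [0.517, -0.4613, 0.3143]
ee_rot: [0.56, 0.829, 0.0, -0.001]
contact_force: [1.0, -0.3, -1.5]
grip_width: 0.0658
finger_force: 20.0
```

```bash
python3 st.py; python3 - <<'E'
from h import *
from bench import arm
import cv2
s=arm.state();im=arm.get_image("wrist")
pickle.dump((s,im),open("w4.pkl","wb"))
f=im["frame"][:,:,::-1]
cv2.imwrite("pics/w4.png",cv2.resize(f[0:150,220:420],None,fx=4,fy=4,interpolation=cv2.INTER_CUBIC))
E
```

```text
[ 0.51700624 -0.46131609  0.31428084] (np.float64(21.943660914859763), array([-0.00157498,  0.00118994, -0.99999805])) -0.12579849424648032 -0.4400383389287632 [ 1.00008998 -0.27124263 -1.53832171] 0.06580545124954777
```

View pics/w4.png

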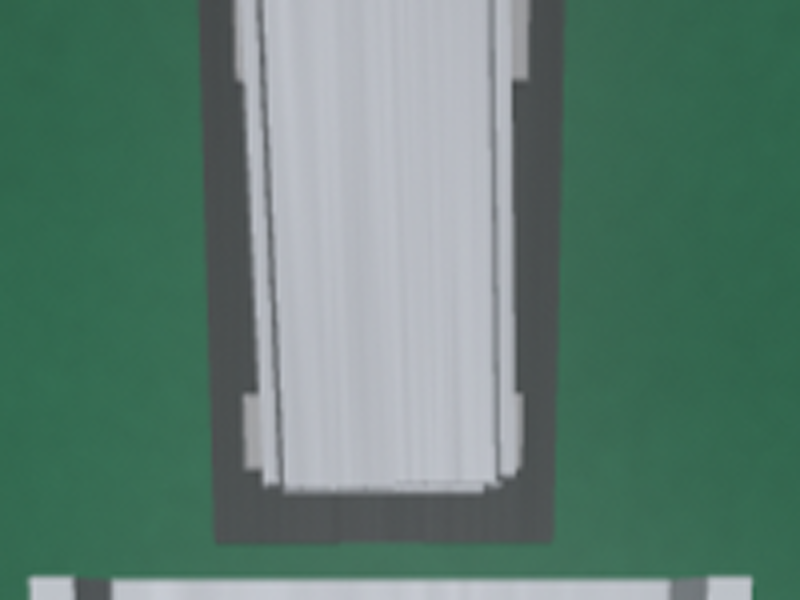

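```bash
python3 - <<'E'
from h import *
s,im=pickle.load(open("w4.pkl","rb"))
w=wcam(im,s["tcp_pos"],s["ee_rot"])
f=lambda p:(np.array(p,float)+.5)/4-.5+(220,0)
L=bp(w,f([(264,484),(257.5,370),(250,220),(244.5,90)]),.054)
R=bp(w,f([(517,472),(514,390),(513.5,200),(513,90)]),.054)
Li=bp(w,f([(280,480),(272,280),(261,10)]),.054)
Ri=bp(w,f([(498,480),(494,240),(490,10)]),.054)
for P in(L,R,Li,Ri):
    d=P[-1]-P[0];print(np.round(P[:,:2],4).tolist(),"dir",np.degrees(np.arctan2(-d[0],d[1])))
print("width",np.linalg.norm(L[0]-R[0]), "end yaw",np.degrees(np.arctan2(*(R[0]-L[0])[[1,0]])))
pl=bp(w,f([(216,543),(553,542),(566,0),(200,0)]),.006);print("plate",pl[:,:2].round(4).tolist(), "stand y-end mid",(pl[0]+pl[1])/2,"expected",loc(0,-.08,np.array([.4552,-.3111]),22.06))
H=bp(w,f([(30,576),(752,576)]),s["tcp_pos"][2]+.0171)
y=Ro.from_quat(s["ee_rot"]).inv().apply(H-s["tcp_pos"]);print("held front in tool",y.round(4),"width",np.linalg.norm(H[0]-H[1]))
E
```

```text
[[0.4485, -0.3841], [0.4371, -0.3585], [0.4228, -0.3261], [0.4112, -0.2991]] dir 23.6880046718541
[[0.5087, -0.3567], [0.5001, -0.3385], [0.4825, -0.2973], [0.4727, -0.2744]] dir 23.60957160350893
[[0.452, -0.3816], [0.4329, -0.3371], [0.4088, -0.2811]] dir 23.288301034308013
[[0.5049, -0.3604], [0.4816, -0.3076], [0.4607, -0.2603]] dir 23.83222564872289
width 0.06611245247245034 end yaw 24.43263191018388
plate [[0.4365, -0.403], [0.5282, -0.3659], [0.4755, -0.2346], [0.3832, -0.2715]] stand y-end mid [ 0.48233944 -0.38448566  0.006     ] expected [ 0.48524619 -0.38524328]
held front in tool [[ 0.0697 -0.034  -0.0169]
 [ 0.0696  0.0312 -0.017 ]] width 0.06523914651062822
```

```bash
python3 -c "
from h import *
plan([.4549,-.3127,.30],23.65,None,.045)
"
```

```text
4 rows
[[0.671, -0.009, 0.061], [-0.001, -0.003, -0.053]],[[0.671, -0.004, 0.061], [-0.001, -0.003, -0.053]],[[0.671, 0.001, 0.06], [-0.001, -0.003, -0.053]],[[0.671, 0.006, 0.06], [-0.001, -0.003, -0.053]],
```

Call:
move_arm([
  [[0.45,0,0.1],[0,0,-0.05]],
  [[0.67,0,0.3],[0,0,-0.06]],
  [[0.67,0,0.5],[0,0,-0.05]],
  [[0.67,0,0.7],[0,0,-0.05]],
  [[0.22,0,0.7],[0,0,0]],
  [[0,0,0.6],[0,0,0]],
  [[0,0,0.3],[0,0,0]],
  [[0,0,0],[0,0,0]],
])

```text
time_s: 14.68
tcp_pos: [0.4548, -0.3128, 0.1227]
ee_rot: [0.547, 0.837, 0.0, -0.001]
contact_force: [-1.1, 0.6, -1.2]
grip_width: 0.0661
finger_force: 20.0
```

```bash
python3 st.py; python3 -c "
from h import *
plan([.4549,-.3127,.08],23.65,None,.04)
"
```

```text
[ 0.45484828 -0.31280147  0.12266961] (np.float64(23.62729069597103), array([-0.00168997,  0.00152923, -0.9999974 ])) -0.1544492237620964 -0.28161063172884243 [-1.13592443  0.62622988 -1.16329488] 0.06611907906039602
2 rows
[[-0.0, 0.001, 0.356], [-0.003, -0.007, -0.001]],[[0.0, 0.001, 0.356], [-0.003, -0.007, -0.001]],
```

Call:
move_arm([
  [[0,0,0.3],[0,0,0]],
  [[0,0,0.3],[0,0,0]],
  [[0,0,0.2],[0,0,0]],
  [[0,0,0.1],[0,0,0]],
  [[0,0,0.04],[0,0,0]],
  [[0,0,0],[0,0,0]],
  [[0,0,0],[0,0,0]],
])

```text
time_s: 15.55
tcp_pos: [0.4556, -0.3131, 0.0677]
ee_rot: [0.547, 0.837, -0.0, 0.0]
contact_force: [0.8, 0.4, -1.2]
grip_width: 0.0657
finger_force: 20.0
```

```bash
python3 st.py
```

```text
[ 0.45558373 -0.31308267  0.06768569] (np.float64(23.63965063327256), array([ 6.57258878e-04, -4.81101078e-04, -9.99999668e-01])) -0.15379176211405976 -0.2820438861895296 [ 0.82878431  0.37637746 -1.21374488] 0.06565073708046154
```

Call:
move_arm([
  [[0,-0.01,0.04],[0,0,0]],
  [[0,0,0.03],[0,0,0]],
  [[0,0,0.02],[0,0,0]],
  [[0,0,0],[0,0,0]],
  [[0,0,0],[0,0,0]],
])

```text
time_s: 16.18
tcp_pos: [0.4548, -0.3132, 0.0619]
ee_rot: [0.547, 0.837, 0.0, 0.0]
contact_force: [-0.2, 0.1, -1.0]
grip_width: 0.0657
finger_force: 20.0
```

Call:
move_arm([
  [[0,0,0.02],[0,0,0]],
  [[0,0,0.01],[0,0,0]],
  [[0,0,0],[0,0,0]],
])

```text
time_s: 16.55
tcp_pos: [0.4549, -0.3132, 0.0609]
ee_rot: [0.547, 0.837, -0.0, 0.0]
contact_force: [-2.6, 0.9, 8.4]
grip_width: 0.0657
finger_force: 20.0
```

```bash
python3 st.py
```

```text
[ 0.45486629 -0.31324697  0.06089788] (np.float64(23.638622627156252), array([ 1.55010406e-04, -6.71396763e-04, -9.99999763e-01])) -0.15452775356528548 -0.28204952054344756 [-2.58777804  0.88009176  8.41878651] 0.0657188128821445
```

Contact is at exactly the expected height (TCP z 0.0609). Ease off, release, rise and look.

Call:
move_arm([
  [[0,0,-0.01],[0,0,0]],
  [[0,0,0],[0,0,0]],
], grip_force=4)

```text
time_s: 16.8
tcp_pos: [0.4549, -0.3133, 0.0609]
ee_rot: [0.547, 0.837, -0.0, 0.0]
contact_force: [-1.1, 1.2, 4.1]
grip_width: 0.0657
finger_force: 4.0
```

Call:
move_arm([
  [[0,0,0],[0,0,0]],
  [[0,0,0],[0,0,0]],
  [[0,0,0],[0,0,0]],
  [[0,0,0],[0,0,0]],
  [[0,0,-0.2],[0,0,0]],
  [[0,0,-0.4],[0,0,0]],
  [[0,0,-0.6],[0,0,0]],
  [[0,0,-0.8],[0,0,0]],
], fingers=0)

```text
time_s: 17.8
tcp_pos: [0.4542, -0.3128, 0.1819]
ee_rot: [0.547, 0.837, 0.0, -0.001]
contact_force: [0.2, -0.9, 0.8]
grip_width: 0.088
finger_force: 0.0
```

Call:
move_arm([
  [[-0.6,0,-0.8],[0,0,0]],
  [[-0.9,0,-0.3],[0,0,0]],
  [[-0.9,0,0],[0,0,0]],
  [[-0.5,0,0],[0,0,0]],
  [[0,0,0],[0,0,0]],
  [[0,0,0],[0,0,0]],
])

```text
time_s: 18.55
tcp_pos: [0.5246, -0.4714, 0.247]
ee_rot: [0.547, 0.837, 0.0, -0.0]
contact_force: [0.4, 0.3, -0.3]
grip_width: 0.0878
finger_force: 0.0
```

```bash
python3 st.py; python3 - <<'E'
from h import *
from bench import arm
import cv2
s=arm.state();im=arm.get_image("wrist");t=arm.get_image("top")["frame"][:,:,::-1]
pickle.dump((s,im),open("w5.pkl","wb"))
f=im["frame"][:,:,::-1]
A=cv2.resize(f[0:270,200:440],None,fx=2.2,fy=2.2,interpolation=cv2.INTER_CUBIC)
B=cv2.resize(t[180:320,262:422],None,fx=1.7,fy=1.7,interpolation=cv2.INTER_CUBIC)
o=np.zeros((600,800,3),np.uint8);o[:A.shape[0],:A.shape[1]]=A;o[:B.shape[0],-B.shape[1]:]=B
cv2.imwrite("pics/w5.png",o)
E
```

```text
[ 0.5245824  -0.4713842   0.24701379] (np.float64(23.693563772424945), array([ 2.18758939e-04,  8.15891539e-04, -9.99999643e-01])) -0.12057304946201017 -0.45150393711297154 [ 0.41795292  0.26190018 -0.27370541] 0.08776456876807748
```

View pics/w5.png

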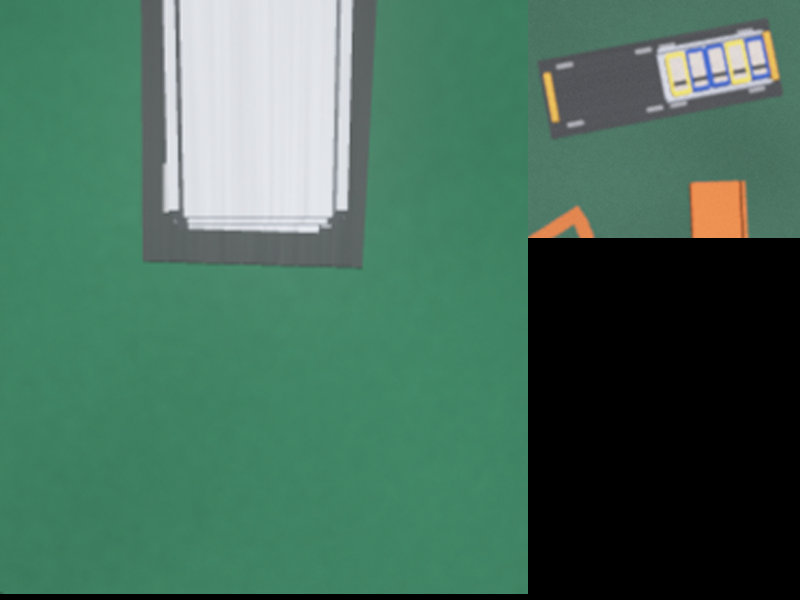

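The emptied tray sits aligned on the stack: its near end runs from (163,211) to (348,210), with the layers below showing evenly. The receiver, with its five holders, is still in place. A numeric check before handing in.

```bash
python3 - <<'E'
from h import *
s,im=pickle.load(open("w5.pkl","rb"));w=wcam(im,s["tcp_pos"],s["ee_rot"])
f=lambda p:(np.array(p,float)+.5)/2.2-.5+(200,0)
P=bp(w,f([(164,211),(348.5,210),(353.5,2),(162,2)]),.078)[:,:2]
for a,b in((3,0),(2,1)):
    d=P[a]-P[b];print("yaw",np.degrees(np.arctan2(-d[0],d[1])))
print(np.linalg.norm(P[0]-P[1]),P[:2].mean(0)+.066*np.array([-.401,.916]),"want",(.4521,-.3099))
E
```

```text
yaw 22.63605881955621
yaw 23.6016323384161
0.06760722742323119 [ 0.45203946 -0.31101933] want (0.4521, -0.3099)
```

Within about 1 mm and 1° of the tray below, so I'm handing in.

```bash
python3 -c "
from bench import arm
print(arm.close_job())"
```

```text
the job is handed in; nothing more can be done
None
```

I've handed the job in: all five holders lie inside the receiver tray, still in the cradle, and the emptied tray is stacked about 1 mm and 1° off square on the two empties, at about 19 s on the robot's clock.

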